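Check off three samples in measuring order

TASK

Check off the samples in the order they will be measured: lightly push the marker in front of the beaker all the way down, then the one in front of the long-necked flask, then the one in front of the slim tube that stands on a plate. Leave the marker of the squat bottle up, do not pick up or shift any of the vessels, and do not knock against the things standing between them.

Things in the scene. Friction and masses are not known exactly. Their poses are not given: they have to be found in the camera images.
- beaker_marker_top (a point): centre of the top face of the push marker in front of the beaker: a round flat button 32 mm across and 8 mm thick on a thin stem, over a 46 x 46 mm grey block whose top is 35 mm above the bench. Its top is 62 mm above the bench when up, 52 mm when fully down; the point moves with it. Marker, block and vessel share one fixed metal plate (182 x 68 x 5 mm); the vessel stands on a flat dark disc whose centre is 105 mm behind the marker (away from the robot).
- beaker_marker (a joint): how far the marker in front of the beaker is pushed down: 0 = up, 0.010 m = fully down. It slides straight down against about 1.5 N of friction and stays where it is left (no return spring; it cannot be raised again by pushing). The button on top is sprung: it sinks about 0.7 mm for each newton (up to 8 mm) and comes back when released, so 4 to 6 N sets the marker fully down with a soft stop.
- flask_marker_top (a point): centre of the top face of the push marker in front of the flask: a round flat button 32 mm across and 8 mm thick on a thin stem, over a 46 x 46 mm grey block whose top is 35 mm above the bench. Its top is 62 mm above the bench when up, 52 mm when fully down; the point moves with it. Marker, block and vessel share one fixed metal plate (182 x 68 x 5 mm); the vessel stands on a flat dark disc whose centre is 105 mm behind the marker (away from the robot).
- flask_marker (a joint): how far the marker in front of the flask is pushed down: 0 = up, 0.010 m = fully down. It slides straight down against about 1.5 N of friction and stays where it is left (no return spring; it cannot be raised again by pushing). The button on top is sprung: it sinks about 0.7 mm for each newton (up to 8 mm) and comes back when released, so 4 to 6 N sets the marker fully down with a soft stop.
- tube_marker_top (a point): centre of the top face of the push marker in front of the tube: a round flat button 32 mm across and 8 mm thick on a thin stem, over a 46 x 46 mm grey block whose top is 35 mm above the bench. Its top is 62 mm above the bench when up, 52 mm when fully down; the point moves with it. Marker, block and vessel share one fixed metal plate (182 x 68 x 5 mm); the vessel stands on a flat dark disc whose centre is 105 mm behind the marker (away from the robot).
- tube_marker (a joint): how far the marker in front of the tube is pushed down: 0 = up, 0.010 m = fully down. It slides straight down against about 1.5 N of friction and stays where it is left (no return spring; it cannot be raised again by pushing). The button on top is sprung: it sinks about 0.7 mm for each newton (up to 8 mm) and comes back when released, so 4 to 6 N sets the marker fully down with a soft stop.
- bottle_marker_top (a point): centre of the top face of the push marker in front of the bottle: a round flat button 32 mm across and 8 mm thick on a thin stem, over a 46 x 46 mm grey block whose top is 35 mm above the bench. Its top is 62 mm above the bench when up, 52 mm when fully down; the point moves with it. Marker, block and vessel share one fixed metal plate (182 x 68 x 5 mm); the vessel stands on a flat dark disc whose centre is 105 mm behind the marker (away from the robot).
- bottle_marker (a joint): how far the marker in front of the bottle is pushed down: 0 = up, 0.010 m = fully down. It slides straight down against about 1.5 N of friction and stays where it is left (no return spring; it cannot be raised again by pushing). The button on top is sprung: it sinks about 0.7 mm for each newton (up to 8 mm) and comes back when released, so 4 to 6 N sets the marker fully down with a soft stop.
- beaker_center (a point): open glass beaker, 52 mm across, 68 mm tall, loose; point on its axis half-way up. It stands on its plate's dark disc, 5 mm above the bench.
- flask_center (a point): volumetric flask with round body and long thin stoppered neck, 46 mm across, 152 mm tall, loose; point on its axis half-way up. It stands on its plate's dark disc, 5 mm above the bench.
- tube_center (a point): slim clear tube with a screw cap, 34 mm across, 112 mm tall, loose; point on its axis half-way up. It stands on its plate's dark disc, 5 mm above the bench.
- bottle_center (a point): squat screw-capped reagent bottle, 56 mm across, 107 mm tall, loose; point on its axis half-way up. It stands on its plate's dark disc, 5 mm above the bench.
- spare_tube_a: spare slim capped tube, 34 mm across, 112 mm tall, standing upright on the bench itself between two plates, with no marker; origin at the centre of its underside. Bystander.
- glass_lamp: cylindrical glass lamp, 37 mm across, 156 mm tall, standing upright on the bench itself between two plates, with no marker; origin at the centre of its underside. Bystander.
- spare_tube_b: spare slim capped tube, 34 mm across, 112 mm tall, standing upright on the bench itself between two plates, with no marker; origin at the centre of its underside. Bystander.
- beaker: the same open glass beaker, 52 mm across, 68 mm tall; origin at the centre of its underside, z up
- flask: the same volumetric flask with round body and long thin stoppered neck, 46 mm across, 152 mm tall; origin at the centre of its underside, z up
- tube: the same slim clear tube with a screw cap, 34 mm across, 112 mm tall; origin at the centre of its underside, z up
- bottle: the same squat screw-capped reagent bottle, 56 mm across, 107 mm tall; origin at the centre of its underside, z up
Mind the look-alikes: they are no part of the job. Leave any orange look-alike of the bottle alone.

How it is judged:
On the way, in this order (a step that is already met when the one before it is completed fails the run):
1. beaker marker down, all others still up (value of joint beaker_marker above 0.0075 m and value of joint each of flask_marker, tube_marker, bottle_marker below 0.003 m), for 0.1 s.
2. flask marker down too, tube and bottle markers still up (value of joint each of beaker_marker, flask_marker above 0.0075 m and value of joint each of tube_marker, bottle_marker below 0.003 m), for 0.1 s.
3. tube marker down too, bottle marker still up (value of joint each of beaker_marker, flask_marker, tube_marker above 0.0075 m and value of joint bottle_marker below 0.003 m), for 0.1 s.
At the end, for the whole second after the job is handed in: The beaker, flask and tube markers are down (more than 7.5 of 10 mm), the bottle marker is up (less than 3 mm), the beaker, flask, tube and bottle are at rest within 15 mm of where it began (all of step 3 and distance of each of beaker_center, flask_center, tube_center, bottle_center from where it was at the start of the episode below 0.015 m and linear speed of each of beaker, flask, tube, bottle below 0.02 m/s); the robot touches nothing.
It fails at once if a marker or its block is hit with more than 20 N (contact force between any of the arm, the fingers and beaker_station above 20 N or contact force between any of the arm, the fingers and flask_station above 20 N or contact force between any of the arm, the fingers and tube_station above 20 N or contact force between any of the arm, the fingers and bottle_station above 20 N).
It fails at once if the bottle marker is pushed (value of joint bottle_marker above 0.004 m).
It fails at once if a marker is pushed out of order ((not (value of joint beaker_marker above 0.0075 m) and value of joint any of flask_marker, tube_marker above 0.004 m) or (not (value of joint flask_marker above 0.0075 m) and value of joint tube_marker above 0.004 m)).
It fails at once if a vessel is lifted, tipped or shifted (distance of any of beaker_center, flask_center, tube_center, bottle_center from where it was at the start of the episode above 0.015 m).
It fails at once if a thing standing between the plates is knocked (over 5 N) (contact force between any of the arm, the fingers and spare_tube_a above 5 N or contact force between any of the arm, the fingers and glass_lamp above 5 N or contact force between any of the arm, the fingers and spare_tube_b above 5 N).
It also fails if it takes over 51 s, if anything falls off the work surface, if the arm or the gripper's body presses on something with over 40 N, if the wrist force passes 120 N, or if a joint passes its speed limit or range.

ROBOT

A 7-joint arm with a two-finger parallel gripper is mounted at the origin on the work surface; the furniture and walls round the work are solid. World frame = base frame: x ahead of the robot, y to its left, z up, the work surface at z = 0. Lengths are in m, angles in rad, forces in N, time in s.
With the tool pointing down it reaches from about 0.35 to 0.9 m from the base axis. Payload 8.1 kg.
Tool frame: the origin (TCP) lies at the very end of the fingers, on their centre line; the grasp point (between the pads) lies 19 mm behind it (r.hold_point_z is the distance from the TCP to the grasp point, in m); z points along the fingers, y is the direction in which the jaws open and shut (so a half turn about z gives the same grasp; the last joint's range is limited). The gripper opens to 92 mm and grips with 3 to 60 N. Pads are 19 mm wide; open, the fingers measure 130 mm over their backs; the gripper's body (75 mm by 190 mm) begins 47 mm behind the grasp point.
Start: joints at [-0.103, 0.434, 0.025, 1.573, -0.012, 1.134, -0.075], TCP at [0.625, -0, 0.227] pointing down, gripper open.
Joint ranges: [-2.62, 2.62], [-0.44, 2.09], [-1.27, 1.32], [0.08, 2.57], [-1.32, 4.46], [0.12, 2], [-2.74, 2.74]. Speed limits (rad/s): [2.22, 2.22, 3.01, 3.01, 3.14, 3.14, 3.14].

INTERFACE

Orientations are given as a unit quaternion [x, y, z, w].
In Python, from plant import r gives the robot as it stands.
- The arm moves only by the shell command python3 -m crank 'ROWS' [OPENING] [FORCE]. ROWS is JSON, a list that holds one entry, the list of rows, each a list of 6 numbers: the shift along the tool's x, y, z in mm, then the turn, a rotation vector about the tool's x, y, z in degrees. A call has 1 to 5 rows; each row shifts and turns the pose as measured when the row begins, along the tool's axes as they then stand; what a row does not reach is not made up. A row lasts 1/12 s, in which the tool goes at most 41.7 mm and 7.16 degrees, less where a joint would pass 70% of its speed; a pose out of reach is approached as far as the arm can. A call with a gripper value outside its range is refused whole. OPENING is the gripper command: -1 is shut, 1 is fully open, values between are in proportion, set as the call begins (- or left out, the last holds). The fingers move at their own pace and stop on an object; FORCE is the grip in N (left out, the last holds). Time passes only in rows, so rows that do not move let the fingers close. It gives the time, the measured TCP pose, the force and the opening at its end, in the units of the state.
- r.sense(): the state, without advancing time (a new reading comes with each control period).
- r.capture(name): name is "scene" or "side" or "wrist"; returns a dict with "pixels" (400x640x3 uint8, red, green, blue), "fovy" (degrees; the focal length in pixels is half the picture's height over the tangent of half this angle, whatever the lens; pixels are square), "cx", "cy" (the principal point, pixels), "world_to_cam" (4x4, takes a point from world to camera coordinates). Camera axes: x right, y up, looking along -z (the intrinsics and any distortion apply to the point x, -y, -z); pixel columns grow to the right and rows downward; lengths in m; the calibration is good to about 2 mm. A picture is of the moment at which its call begins. There is no depth.
- r.hand_in(): hands the job in, once; it reports no verdict.
The state is a dict: "clock": time; "joint_pos": joint angles; "joint_vel": joint speeds; "joint_torque": joint torques, N m; "eef_pos": TCP position; "tool_rot": TCP orientation; "force": force on the tool from outside, world axes, zero at the start; "moment": the same for the moment, N m; "gripper_width": finger opening in m.
Only numpy, scipy, OpenCV 4.12 (cv2) and the standard library are available. Lean on these libraries where they do the work, as an engineer would, in place of code of your own. Each camera call takes 0.05 s, during which the arm holds its last target.

## Working session

There is one attempt and no reset: what is moved stays moved. The work goes in short steps, Python scripts to look and compute and a shell command to move; the robot and the scene stay as the last step left them, time stands still between calls to the robot, and variables do not carry over. Pictures are saved under pics/ and viewed, and the job is handed in when it is done.

```bash
ls; mkdir -p pics; python3 - <<'E'
from plant import r
import cv2
s=r.sense();print(s)
for n in("scene","side","wrist"):
    c=r.capture(n);cv2.imwrite(f"pics/{n}0.png",c["pixels"][:,:,::-1]);print(n,c["fovy"],c["cx"],c["cy"],c["world_to_cam"].tolist() if hasattr(c["world_to_cam"],'tolist') else c["world_to_cam"],[k for k in c])
E
```

```text
pics
{'clock': 0.0, 'joint_pos': array([-0.10262404,  0.43525766,  0.02495836,  1.5741087 , -0.0115812 ,
        1.13398272, -0.07510076]), 'joint_vel': array([ 0.0016769 ,  0.00018538,  0.00048034, -0.00064215, -0.00169754,
       -0.00068348, -0.00029018]), 'joint_torque': array([ 3.89017032e-04, -6.67853522e+01,  9.84863900e-01, -3.14464223e+01,
       -6.05165795e-02,  4.27553023e-02,  1.12382318e-04]), 'eef_pos': array([ 6.24484792e-01, -4.05802780e-05,  2.25918776e-01]), 'tool_rot': array([ 7.07115541e-01,  7.07097562e-01, -6.22846258e-04, -5.11408358e-04]), 'force': array([-0.23662706, -0.19726832,  0.43303617]), 'moment': array([-0.03249544,  0.01028457,  0.03027764]), 'gripper_width': 0.09193185055106207}
scene 56.36263165381601 324.955390209375 198.15088547614351 [[0.9003345001948149, -0.435037093090535, -0.011853918942261102, -0.5092965024770832], [0.22468021490011536, 0.44131647994755796, 0.8687684188315865, -0.1405263665911829], [-0.3727151577161715, -0.7848455212091316, 0.49507667996642263, -0.8191352139420225], [0.0, 0.0, 0.0, 1.0]] ['pixels', 'fovy', 'cx', 'cy', 'world_to_cam']
side 42.961532238736574 322.55024831045654 198.16676029785324 [[0.9805701479944091, -0.19578711002935922, -0.012230797544476214, -0.54219168140766], [0.10337772617048929, 0.462750726213872, 0.8804401235293363, -0.06266943020258862], [-0.1667190168938196, -0.8645976942687768, 0.4739995743363834, -1.2945444314732732], [0.0, 0.0, 0.0, 1.0]] ['pixels', 'fovy', 'cx', 'cy', 'world_to_cam']
wrist 70.44655932841397 316.4191848949073 195.2873672160246 [[0.9999991135540606, 0.0006341244045345783, -0.0011708020049841104, -0.6247984449789453], [-0.0009575622195352055, 0.9534824126439593, -0.30144712944934887, 0.038245417890516935], [0.0009251841389799328, 0.30144798334853123, 0.9534821746469175, -0.391351231476378], [0.0, 0.0, 0.0, 1.0]] ['pixels', 'fovy', 'cx', 'cy', 'world_to_cam']
```

View pics/scene0.png

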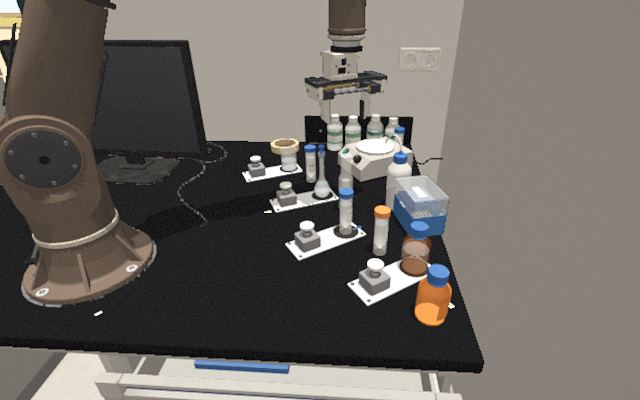

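View pics/side0.png

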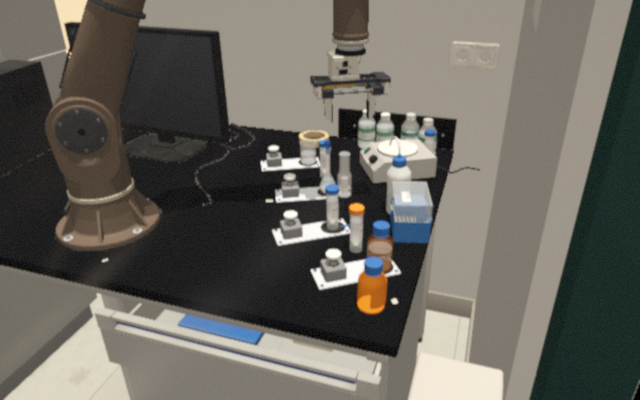

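View pics/wrist0.png

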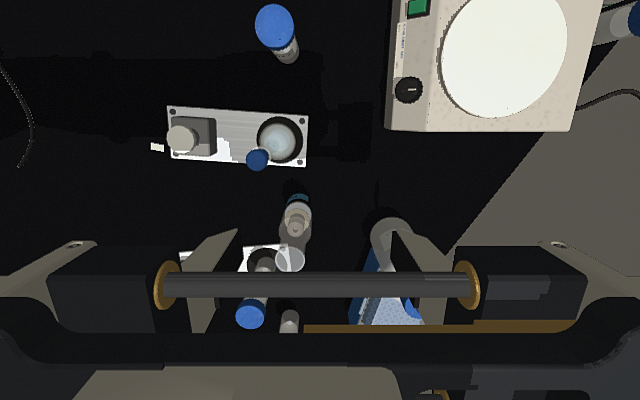

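The scene picture shows four plates. The marker buttons are at about scene (255,160) for the beaker, (286,187) for the flask, (307,228) for the blue-capped tube on its plate, and (375,266) for the brown bottle. The spares stand off the plates: a blue-capped tube at (311,165), the lamp at (345,178) and an orange-capped tube at (381,230). The orange bottle at (433,295) is a look-alike. I'll measure the buttons next.

```bash
cat > h.py <<'E'
import numpy as np, cv2
def ray(c,u,v):
    f=200/np.tan(np.radians(c["fovy"])/2); M=np.array(c["world_to_cam"]);R=M[:3,:3];t=M[:3,3]
    d=R.T@np.array([(u-c["cx"])/f,-(v-c["cy"])/f,-1]); return -R.T@t,d
def onz(c,u,v,z):
    o,d=ray(c,u,v); return o+d*(z-o[2])/d[2]
def proj(c,p):
    f=200/np.tan(np.radians(c["fovy"])/2); M=np.array(c["world_to_cam"]); q=M[:3,:3]@np.array(p)+M[:3,3]
    return c["cx"]+f*q[0]/-q[2], c["cy"]-f*q[1]/-q[2]
E
python3 - <<'E'
from plant import r
from h import *
import pickle
S=r.capture("scene");D=r.capture("side");W=r.capture("wrist");pickle.dump((S,D,W),open("c0.pkl","wb"))
for n,c,(x,y,w,h) in(("scene",S,(235,125,200,190)),("side",D,(250,125,160,190))):
    cv2.imwrite(f"pics/{n}_crop.png",cv2.resize(c["pixels"][y:y+h,x:x+w,::-1],None,fx=3.15,fy=3.15,interpolation=cv2.INTER_CUBIC))
E
```

```text
(no output)
```

View pics/scene_crop.png

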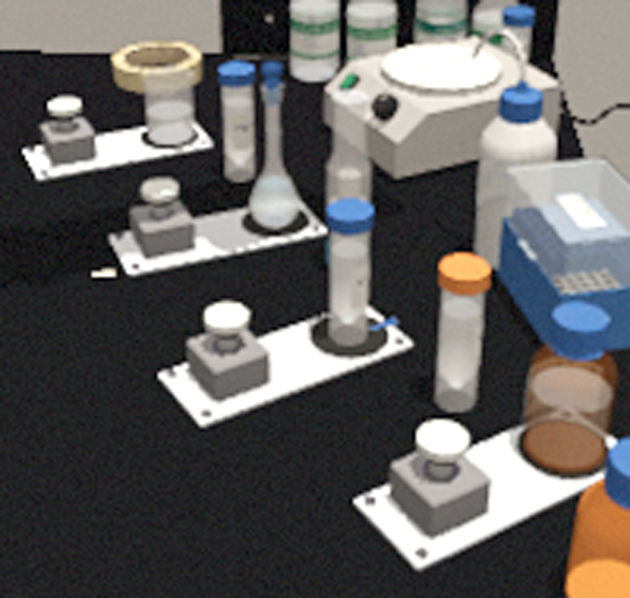

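View pics/side_crop.png

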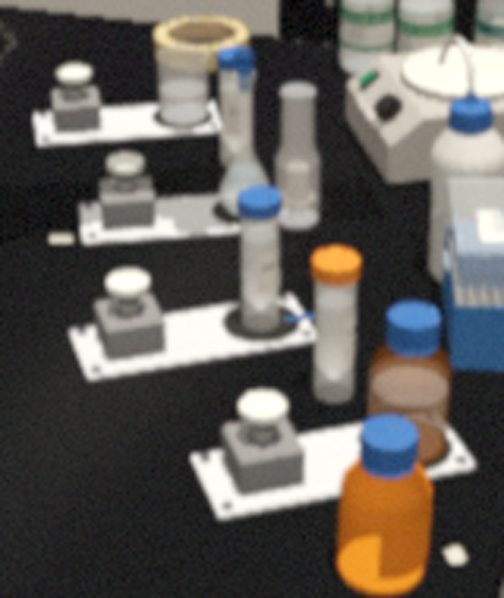

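```bash
python3 - <<'E'
from h import *
import pickle
S,D,W=pickle.load(open("c0.pkl","rb"))
cs=lambda x,y:(235+x/3.15,125+y/3.15); cd=lambda x,y:(250+x/3.15,125+y/3.15)
P={"beaker":(cs(65,106),cd(74,75)),"flask":(cs(160,190),cd(125,163)),"tube":(cs(227,319),cd(128,283)),"bottle":(cs(442,440),cd(263,407))}
for k,(a,b) in P.items():
    out=[]
    for c,(u,v),n in((S,a,"S"),(D,b,"D")):
        g=cv2.cvtColor(c["pixels"],cv2.COLOR_RGB2GRAY)
        x0,y0=int(u)-11,int(v)-8; roi=cv2.resize(g[y0:y0+17,x0:x0+23],None,fx=8,fy=8,interpolation=cv2.INTER_CUBIC)
        peak=np.percentile(g[int(v)-1:int(v)+2,int(u)-2:int(u)+3],60)
        for th in (0.75,0.82):
            m=(roi>th*peak).astype(np.uint8)
            n_,l,st,ce=cv2.connectedComponentsWithStats(m)
            i=l[int((v-y0+.5)*8),int((u-x0+.5)*8)]
            x,y,w,h,ar=st[i]; uu=x0+(x+w/2)/8-.5; vv=y0+(y+h/2)/8-.5
            p=onz(c,uu,vv,.058); print(k,n,th,"size",w/8,h/8,"px",round(uu,1),round(vv,1),p.round(4))
    print(k,"hand",onz(S,*a,.058).round(4),onz(D,*b,.058).round(4))
# wrist
g=W["pixels"]
print("wrist beaker? flask btn", onz(W,181,139,.062))
for nm,q in(("S plate beaker-corners",[(25,152),(40,178),(212,143),(190,122)]),("flask",[(110,240),(128,272),(326,230),(300,208)]),("tube",[(158,378),(203,424),(413,345),(375,312)]),("bottle",[(355,503),(418,563)])):
    print(nm,[onz(S,*cs(*p),.005)[:2].round(3).tolist() for p in q])
for nm,p in(("beakerbottom",(170,136)),("spareA",(239,178)),("lamp",(349,245)),("spareB",(457,405)),("flask",(275,222)),("tube",(349,338)),("bottlebase",(565,455)),):
    print(nm,onz(S,*cs(*p),.005)[:2].round(3))
E
```

```text
beaker S 0.75 size 10.5 5.0 px 255.0 158.0 [0.4496 0.2582 0.058 ]
beaker S 0.82 size 10.25 4.375 px 255.0 157.8 [0.45   0.2596 0.058 ]
beaker D 0.75 size 9.875 4.875 px 273.1 147.6 [0.4502 0.262  0.058 ]
beaker D 0.82 size 9.375 4.25 px 273.2 147.5 [0.4506 0.2624 0.058 ]
beaker hand [0.4499 0.2524 0.058 ] [0.4504 0.2518 0.058 ]
flask S 0.75 size 11.375 6.75 px 285.3 184.8 [0.4706 0.0462 0.058 ]
flask S 0.82 size 11.125 6.25 px 285.3 184.8 [0.4706 0.0462 0.058 ]
flask D 0.75 size 10.75 6.625 px 289.2 176.4 [0.4706 0.0481 0.058 ]
flask D 0.82 size 10.125 6.125 px 289.2 176.4 [0.4704 0.0481 0.058 ]
flask hand [0.4706 0.0425 0.058 ] [0.4715 0.0459 0.058 ]
tube S 0.75 size 14.125 8.625 px 306.6 224.8 [ 0.4449 -0.1571  0.058 ]
tube S 0.82 size 13.875 8.25 px 306.6 224.8 [ 0.445  -0.1569  0.058 ]
tube D 0.75 size 13.5 7.75 px 290.1 214.0 [ 0.4441 -0.1554  0.058 ]
tube D 0.82 size 13.0 7.25 px 290.1 214.0 [ 0.4441 -0.1554  0.058 ]
tube hand [ 0.4436 -0.1629  0.058 ] [ 0.4447 -0.1596  0.058 ]
bottle S 0.75 size 19.75 14.625 px 376.6 265.2 [ 0.5094 -0.3441  0.058 ]
bottle S 0.82 size 16.5 11.25 px 375.1 263.5 [ 0.5095 -0.3386  0.058 ]
bottle D 0.75 size 15.25 9.625 px 333.0 253.3 [ 0.5086 -0.3372  0.058 ]
bottle D 0.82 size 14.75 8.875 px 333.0 253.3 [ 0.5086 -0.3372  0.058 ]
bottle hand [ 0.5079 -0.3417  0.058 ] [ 0.5089 -0.3406  0.058 ]
wrist beaker? flask btn [0.47312449 0.04620653 0.062     ]
S plate beaker-corners [[0.411, 0.279], [0.408, 0.216], [0.587, 0.212], [0.587, 0.271]]
flask [[0.431, 0.07], [0.427, 0.012], [0.608, 0.0], [0.605, 0.047]]
tube [[0.398, -0.138], [0.407, -0.201], [0.585, -0.186], [0.582, -0.134]]
bottle [[0.463, -0.316], [0.472, -0.378]]
beakerbottom [0.555 0.248]
spareA [0.58  0.128]
lamp [ 0.613 -0.032]
spareB [ 0.575 -0.262]
flask [0.574 0.034]
tube [ 0.546 -0.156]
bottlebase [ 0.609 -0.338]
```

Both views agree with the wrist view. The measured marker tops are beaker (0.450, 0.258), flask (0.471, 0.047) and tube (0.445, -0.157). The discs lie about 105 mm behind them, as described. With the present tool yaw, the gripper body's 190 mm side runs along x and would reach the vessels. I'll turn it 90° so that side runs along y and shut the jaws, but back off first.

```bash
python3 -m crank '[[[0,-40,0,0,0,0],[0,-40,0,0,0,0],[0,-40,0,0,0,0],[0,-38,0,0,0,0],[0,0,0,0,0,-7]]]' -1 20
python3 -m crank '[[[0,0,0,0,0,-7.1],[0,0,0,0,0,-7.1],[0,0,0,0,0,-7.1],[0,0,0,0,0,-7.1],[0,0,0,0,0,-7.1]]]'
python3 -m crank '[[[0,0,0,0,0,-7.1],[0,0,0,0,0,-7.1],[0,0,0,0,0,-7.1],[0,0,0,0,0,-7.1],[0,0,0,0,0,-7.1]]]'
python3 -m crank '[[[0,0,0,0,0,-7.1],[0,0,0,0,0,-7.1],[0,0,0,0,0,-5],[0,0,0,0,0,0]]]'
```

```text
clock: 0.72
eef_pos: [0.4601, -0.0003, 0.2219]
tool_rot: [0.664, 0.748, -0.002, -0.002]
force: [-0.4, 0.4, 0.1]
gripper_width: 0.0628
clock: 1.13
eef_pos: [0.4559, -0.0003, 0.2229]
tool_rot: [0.399, 0.917, -0.002, -0.002]
force: [0.7, 0.3, -0.6]
gripper_width: 0.0298
clock: 1.55
eef_pos: [0.4557, -0.0004, 0.2234]
tool_rot: [0.098, 0.995, -0.001, -0.002]
force: [0.2, 0.4, 0.6]
gripper_width: 0.0008
clock: 1.88
eef_pos: [0.4556, -0.0006, 0.2236]
tool_rot: [-0.076, 0.997, -0.001, -0.002]
force: [0.2, 0.2, -1.6]
gripper_width: 0.0007
```

```bash
python3 -m crank '[[[0,0,0,0,0,7],[0,40,20,0,0,1.7],[0,40,20,0,0,0],[0,40,20,0,0,0],[0,40,20,0,0,0]]]'
python3 -m crank '[[[0,40,10,0,0,0],[0,30,0,0,0,0],[0,0,0,0,0,0]]]'
python3 - <<'E'
from plant import r
from h import *
c=r.capture("wrist");cv2.imwrite("pics/w1.png",c["pixels"][:,:,::-1]);print(r.sense()["eef_pos"],r.sense()["tool_rot"])
print(proj(c,(.450,.258,.062)))
E
```

```text
clock: 2.3
eef_pos: [0.4617, 0.1463, 0.1492]
tool_rot: [0.022, 1.0, -0.002, 0.004]
force: [1.4, 0.2, -0.0]
gripper_width: 0.0006
clock: 2.55
eef_pos: [0.4618, 0.2258, 0.1351]
tool_rot: [0.024, 1.0, -0.001, 0.002]
force: [0.6, -0.2, 1.8]
gripper_width: 0.0003
[0.46165967 0.22299815 0.13481791] [ 0.02411828  0.99970668 -0.00168927  0.00141955]
(np.float64(353.5978059395589), np.float64(189.54855437818009))
```

View pics/w1.png

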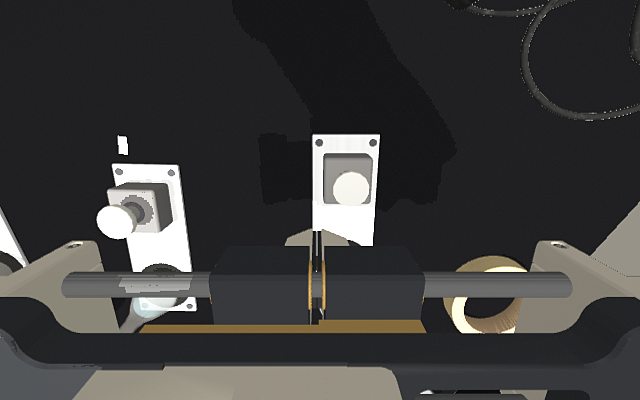

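```bash
python3 - <<'E'
from plant import r
from h import *
import pickle
c=r.capture("wrist");S=r.capture("scene");D=r.capture("side")
g=cv2.cvtColor(c["pixels"],cv2.COLOR_RGB2GRAY)
n,l,st,ce=cv2.connectedComponentsWithStats((g>235).astype(np.uint8))
for u,v in((351,188),(115,222)):
    i=l[v,u];print(st[i],ce[i].round(1),onz(c,*ce[i],.062).round(4))
print(onz(c,490,290,.0),onz(c,490,290,.05),onz(c,490,260,.0),onz(c,490,256,.1))
o1,d1=ray(S,285,146);o2,d2=ray(D,314,139)
A=np.stack([d1,-d2],1);t=np.linalg.lstsq(A,o2-o1,rcond=None)[0];print("ring",o1+t[0]*d1,o2+t[1]*d2)
E
```

```text
[ 316  135   67  111 4792] [348.3 190.5] [0.4504 0.2505 0.062 ]
[ 100  164   94  108 4625] [152.5 221.8] [0.4712 0.0776 0.062 ]
[0.60294755 0.42619924 0.        ] [0.56483677 0.39226708 0.05      ] [0.56156131 0.4205283  0.        ] [0.49600551 0.35412545 0.1       ]
ring [0.60770621 0.42483207 0.00977117] [0.60765762 0.42460863 0.00919523]
```

The wrist view shows the beaker button at (351,188), against a projected (354,190), which is within about 2 mm. The tape ring lies on the bench at (0.61, 0.42), out of the way. Next is centring and going down.

```bash
python3 - <<'E'
from plant import r
from h import *
c=r.capture("wrist");print(onz(c,351,188,.062),onz(c,117,221,.062)); print(r.sense()["eef_pos"])
E
python3 -m crank '[[[12,33,20,0,0,-2.7],[0,0,15,0,0,0],[0,0,0,0,0,0]]]'
```

```text
[0.44979239 0.24725275 0.062     ] [0.46984194 0.03979181 0.062     ]
[0.46301322 0.21703295 0.13560847]
clock: 3.05
eef_pos: [0.4565, 0.2459, 0.1017]
tool_rot: [0.009, 1.0, -0.003, 0.005]
force: [-0.2, -1.7, -0.3]
gripper_width: 0.0004
```

```bash
python3 -m crank '[[[0,0,0,0,0,0],[0,0,0,0,0,0]]]'; python3 - <<'E'
from plant import r
from h import *
c=r.capture("wrist");s=r.sense();cv2.imwrite("pics/w2.png",c["pixels"][:,:,::-1]);print(s["eef_pos"],s["tool_rot"],s["force"])
print(proj(c,(.450,.258,.062)))
import pickle;pickle.dump(c,open("w2.pkl","wb"))
E
```

```text
clock: 3.22
eef_pos: [0.457, 0.2438, 0.1025]
tool_rot: [0.011, 1.0, -0.004, 0.005]
force: [-0.5, -0.8, -0.1]
gripper_width: 0.0005
[0.45729996 0.24389553 0.10280547] [ 0.01077716  0.99992291 -0.00337452  0.00516186] [-0.37019376 -0.1512526  -0.24845123]
(np.float64(335.44070628465124), np.float64(209.39481309762976))
```

View pics/w2.png

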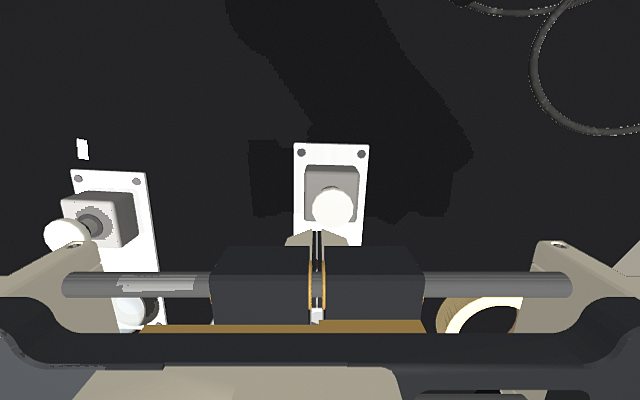

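The button is at (332,207), so it lies at about (0.450, 0.256).

```bash
python3 -m crank '[[[7,13,10,0,0,0],[0,0,10,0,0,0],[0,0,10,0,0,0],[0,0,0,0,0,0],[0,0,0,0,0,0]]]'; python3 - <<'E'
from plant import r
s=r.sense();print(s["eef_pos"],s["tool_rot"],s["force"],s["joint_vel"])
E
```

```text
clock: 3.68
eef_pos: [0.4546, 0.2538, 0.0745]
tool_rot: [0.014, 1.0, -0.003, 0.008]
force: [-0.1, -0.5, 0.8]
gripper_width: 0.0004
[0.45460589 0.25378534 0.07452272] [ 0.01442794  0.99986046 -0.0028333   0.00792866] [-0.07450559 -0.47511094  0.80941595] [ 0.00702501  0.01469649  0.0046345   0.01287824  0.005341   -0.01060565
 -0.00061413]
```

```bash
python3 -m crank '[[[6,3,6,0,0,0],[0,0,6,0,0,0],[0,0,0,0,0,0]]]'; python3 -m crank '[[[1,1,4,0,0,0],[0,0,0,0,0,0]]]'
```

```text
clock: 3.93
eef_pos: [0.4494, 0.2561, 0.0621]
tool_rot: [0.016, 1.0, -0.003, 0.009]
force: [0.0, -0.0, -0.2]
gripper_width: 0.0006
clock: 4.1
eef_pos: [0.4486, 0.2571, 0.0577]
tool_rot: [0.015, 1.0, -0.003, 0.009]
force: [-0.9, 0.2, 0.5]
gripper_width: 0.0004
```

```bash
python3 -m crank '[[[0,0,3,0,0,0],[0,0,0,0,0,0]]]';python3 -m crank '[[[0,0,3,0,0,0],[0,0,0,0,0,0]]]'; python3 -m crank '[[[0,0,3,0,0,0],[0,0,0,0,0,0]]]'
```

```text
clock: 4.27
eef_pos: [0.4488, 0.2572, 0.0546]
tool_rot: [0.015, 1.0, -0.003, 0.009]
force: [-0.8, -0.1, 0.4]
gripper_width: 0.0003
clock: 4.43
eef_pos: [0.4489, 0.2574, 0.0515]
tool_rot: [0.015, 1.0, -0.003, 0.009]
force: [-0.1, -0.6, 1.1]
gripper_width: 0.0007
clock: 4.6
eef_pos: [0.4491, 0.2576, 0.0485]
tool_rot: [0.015, 1.0, -0.003, 0.009]
force: [0.1, 0.2, 6.2]
gripper_width: 0.0007
```

The force rises to about 6 N at 48.5 mm, which is 3.5 mm of spring past the stop, as expected for fully down. I'll lift and check.

```bash
python3 -m crank '[[[0,0,0,0,0,0],[0,0,-20,0,0,0],[0,0,-25,0,0,0],[0,-40,0,0,0,0],[0,-40,0,0,0,0]]]'
python3 -m crank '[[[0,-30,0,0,0,0],[0,-30,0,0,0,0],[0,-20,0,0,0,0],[0,0,0,0,0,0],[0,0,0,0,0,0]]]'
python3 - <<'E'
from plant import r
from h import *
s=r.sense();print(s["eef_pos"],s["tool_rot"])
S=r.capture("scene");c=r.capture("wrist")
cv2.imwrite("pics/s3.png",cv2.resize(S["pixels"][125:315,235:435,::-1],None,fx=3.15,fy=3.15,interpolation=cv2.INTER_CUBIC))
cv2.imwrite("pics/w3.png",c["pixels"][:,:,::-1]);print(proj(c,(.471,.047,.062)))
E
```

```text
clock: 5.02
eef_pos: [0.4457, 0.1854, 0.0951]
tool_rot: [0.009, 1.0, 0.0, 0.009]
force: [-0.1, -1.2, 0.4]
gripper_width: 0.0005
clock: 5.43
eef_pos: [0.4433, 0.0939, 0.0955]
tool_rot: [0.013, 1.0, -0.001, 0.01]
force: [0.6, -0.1, 0.8]
gripper_width: 0.0006
[0.4433144  0.09386899 0.09553591] [ 0.01346986  0.99986077 -0.00145316  0.00974118]
(np.float64(255.81550625199512), np.float64(256.5241224244697))
```

View pics/s3.png

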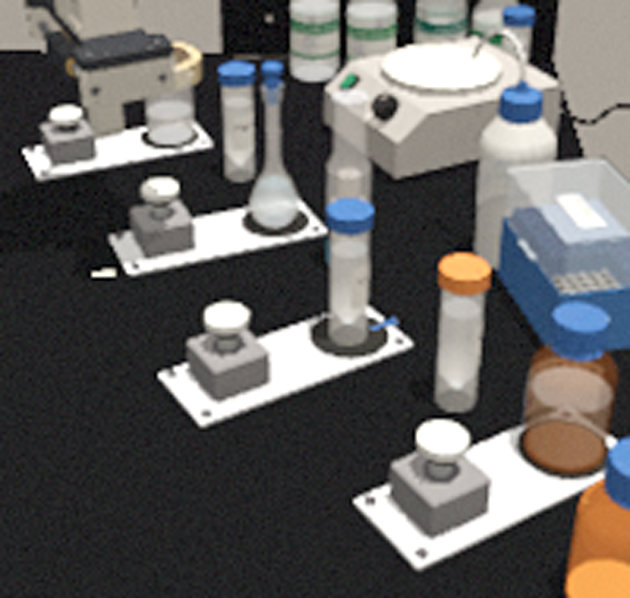

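View pics/w3.png

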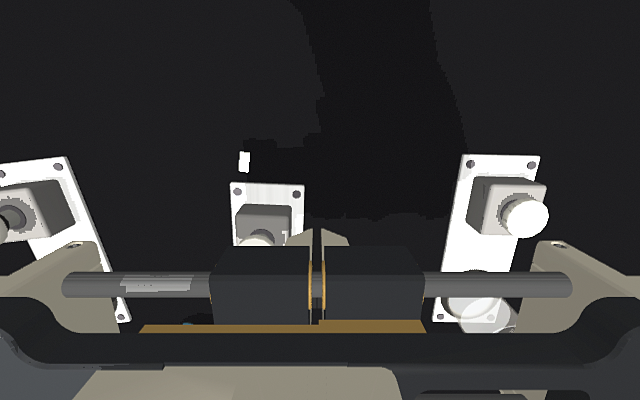

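In the scene crop the beaker's button dropped from (65,106) to (66,117), so it now sits close over its block. The other three are unchanged. Next the flask marker at (0.471, 0.047).

```bash
python3 - <<'E'
import cv2,pickle,numpy as np
from h import *
S,D,W=pickle.load(open("c0.pkl","rb"))
print("expected px drop of beaker button", np.subtract(proj(S,(.45,.257,.052)),proj(S,(.45,.257,.062)))*3.15)
E
python3 -m crank '[[[-28,-40,0,0,0,0],[0,-7,8,0,1,0],[0,0,8,0,0,0],[0,0,0,0,0,0],[0,0,0,0,0,0]]]'
python3 - <<'E'
from plant import r
s=r.sense();print(s["eef_pos"],s["tool_rot"],s["force"])
E
```

```text
expected px drop of beaker button [1.05676042 9.33800385]
clock: 5.95
eef_pos: [0.4687, 0.0602, 0.0793]
tool_rot: [0.007, 1.0, 0.001, 0.002]
force: [0.3, 0.6, -0.1]
gripper_width: 0.0004
[0.46865994 0.06021363 0.07934254] [6.93147733e-03 9.99973709e-01 6.08885829e-04 2.04081058e-03] [ 0.31623916  0.60247986 -0.0710414 ]
```

```bash
python3 -m crank '[[[-2,-15,3,0,0,0],[0,-1,4,0,0,0],[0,0,0,0,0,0],[0,0,0,0,0,0]]]'
```

```text
clock: 6.28
eef_pos: [0.4694, 0.0497, 0.0721]
tool_rot: [0.003, 1.0, 0.002, 0.002]
force: [-0.8, 0.2, -0.8]
gripper_width: 0.0005
```

```bash
python3 -m crank '[[[-1,-4,5,0,0,0],[0,0,5,0,0,0],[0,0,0,0,0,0]]]'; python3 -m crank '[[[0,0,4,0,0,0],[0,0,0,0,0,0]]]'; python3 -m crank '[[[0,0,3,0,0,0],[0,0,0,0,0,0]]]'
```

```text
clock: 6.53
eef_pos: [0.4706, 0.0479, 0.062]
tool_rot: [0.002, 1.0, 0.002, 0.003]
force: [0.0, -0.1, -0.3]
gripper_width: 0.0006
clock: 6.7
eef_pos: [0.4706, 0.0482, 0.0575]
tool_rot: [0.002, 1.0, 0.002, 0.003]
force: [0.5, -0.2, 1.0]
gripper_width: 0.0002
clock: 6.87
eef_pos: [0.4707, 0.0483, 0.0542]
tool_rot: [0.002, 1.0, 0.002, 0.003]
force: [-0.0, 0.1, 0.7]
gripper_width: 0.0001
```

```bash
python3 -m crank '[[[0,0,3,0,0,0],[0,0,0,0,0,0]]]'; python3 -m crank '[[[0,0,3,0,0,0],[0,0,0,0,0,0],[0,0,0,0,0,0]]]'
```

```text
clock: 7.03
eef_pos: [0.4708, 0.0483, 0.051]
tool_rot: [0.002, 1.0, 0.002, 0.003]
force: [-0.0, 0.7, 2.1]
gripper_width: 0.0002
clock: 7.28
eef_pos: [0.4709, 0.0484, 0.048]
tool_rot: [0.002, 1.0, 0.002, 0.003]
force: [-0.9, -1.6, 6.8]
gripper_width: 0.0005
```

The flask marker is at its soft stop, with 6.8 N at 48 mm. I'll lift, go towards the tube and check from there.

```bash
python3 -m crank '[[[0,0,-20,0,0,0],[0,0,-27,0,0,0],[0,-40,0,0,0,0],[0,-40,0,0,0,0],[0,-40,0,0,0,0]]]'
python3 -m crank '[[[20,-20,0,0,0,0],[0,-10,0,0,0,0],[0,0,0,0,0,0],[0,0,0,0,0,0]]]'
python3 - <<'E'
from plant import r
from h import *
s=r.sense();print(s["eef_pos"],s["tool_rot"])
S=r.capture("scene");D=r.capture("side")
cv2.imwrite("pics/s4.png",cv2.resize(S["pixels"][125:315,235:435,::-1],None,fx=3.15,fy=3.15,interpolation=cv2.INTER_CUBIC))
cv2.imwrite("pics/d4.png",cv2.resize(D["pixels"][125:315,250:410,::-1],None,fx=3.15,fy=3.15,interpolation=cv2.INTER_CUBIC))
E
```

```text
clock: 7.7
eef_pos: [0.4724, -0.0643, 0.0963]
tool_rot: [-0.007, 1.0, 0.004, 0.004]
force: [1.2, -0.1, -0.1]
gripper_width: 0.0002
clock: 8.03
eef_pos: [0.4513, -0.1057, 0.0956]
tool_rot: [-0.001, 1.0, 0.003, 0.005]
force: [1.2, 0.1, -0.5]
gripper_width: 0.0004
[ 0.45132921 -0.10566485  0.09558289] [-8.90009271e-04  9.99985159e-01  2.75798942e-03  4.61333257e-03]
```

View pics/s4.png

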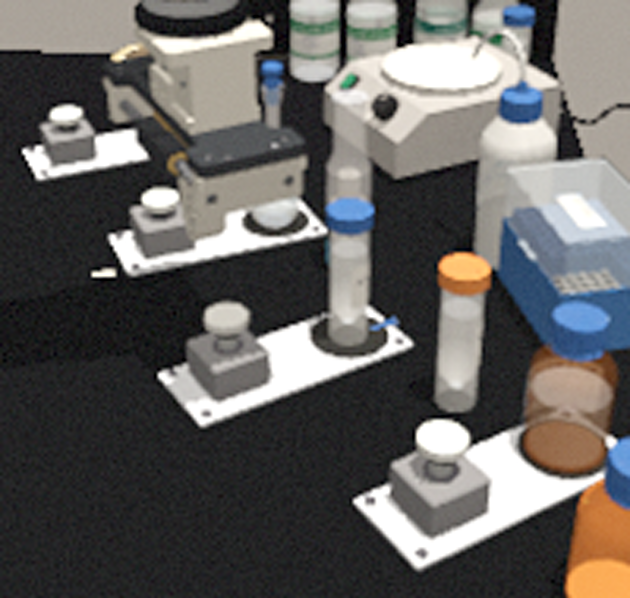

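View pics/d4.png

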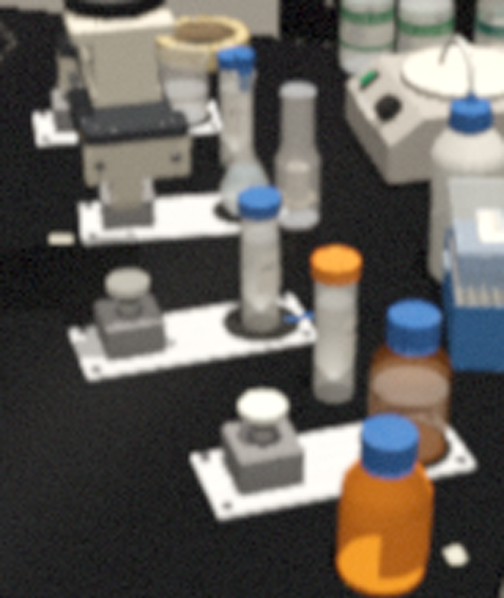

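The flask button in the scene crop went from (160,190) to (161,201), so it is down. The tube and bottle buttons are still up, and the vessels in view have not moved. Candidates for the slim tube are the blue cap at crop (350,270), which stands on a plate with a marker, and the orange cap at (462,330) and the blue cap at (239,120), which stand on the bench. The first is the one meant, and its marker is at crop (227,319), world (0.4445, -0.156).

```bash
python3 -m crank '[[[6,-40,0,0,0,0],[0,-14,8,0,0,0],[0,0,8,0,0,0],[0,0,0,0,0,0],[0,0,0,0,0,0]]]'
python3 - <<'E'
from plant import r
s=r.sense();print(s["eef_pos"],s["tool_rot"],s["force"])
E
```

```text
clock: 8.55
eef_pos: [0.4504, -0.1515, 0.0787]
tool_rot: [-0.009, 1.0, 0.004, 0.006]
force: [0.9, 0.3, -0.2]
gripper_width: 0.0007
[ 0.45044201 -0.15145014  0.07866651] [-0.00870854  0.99993263  0.00429127  0.00636313] [ 0.88679902  0.34460155 -0.15922541]
```

```bash
python3 -m crank '[[[7,-6,5,0,0,0],[0,0,5,0,0,0],[0,0,5,0,0,0],[0,0,0,0,0,0]]]'
```

```text
clock: 8.88
eef_pos: [0.4438, -0.1535, 0.0624]
tool_rot: [-0.012, 1.0, 0.005, 0.006]
force: [1.3, -0.1, -0.3]
gripper_width: 0.0006
```

```bash
python3 -m crank '[[[0,-2,4,0,0,0],[0,0,0,0,0,0]]]'; python3 -m crank '[[[0,0,3,0,0,0],[0,0,0,0,0,0]]]';  python3 -m crank '[[[0,0,3,0,0,0],[0,0,0,0,0,0]]]'; python3 -m crank '[[[0,0,3.5,0,0,0],[0,0,0,0,0,0],[0,0,0,0,0,0]]]'
```

```text
clock: 9.05
eef_pos: [0.4441, -0.1547, 0.058]
tool_rot: [-0.012, 1.0, 0.005, 0.007]
force: [-0.3, -0.2, 1.4]
gripper_width: 0.0003
clock: 9.22
eef_pos: [0.4443, -0.1547, 0.0548]
tool_rot: [-0.012, 1.0, 0.005, 0.007]
force: [0.9, 0.6, 0.9]
gripper_width: 0.0003
clock: 9.38
eef_pos: [0.4446, -0.1547, 0.0516]
tool_rot: [-0.012, 1.0, 0.005, 0.007]
force: [0.9, 0.4, 0.7]
gripper_width: 0.0004
clock: 9.63
eef_pos: [0.4447, -0.1548, 0.0482]
tool_rot: [-0.012, 1.0, 0.005, 0.007]
force: [-2.3, 0.8, 5.8]
gripper_width: 0.0005
```

The tube marker is at its soft stop, with 5.8 N at 48 mm. I'll lift straight up, clear of everything, and look.

```bash
python3 -m crank '[[[0,0,-20,0,0,0],[0,0,-35,0,0,0],[0,0,-40,0,0,0],[0,0,-40,0,0,0],[0,0,-40,0,0,0]]]'
python3 -m crank '[[[0,0,-20,0,0,0],[0,0,0,0,0,0],[0,0,0,0,0,0],[0,0,0,0,0,0]]]'
python3 - <<'E'
from plant import r
from h import *
s=r.sense();print(s["eef_pos"],s["force"])
S=r.capture("scene");D=r.capture("side")
cv2.imwrite("pics/s5.png",cv2.resize(S["pixels"][125:315,235:435,::-1],None,fx=3.15,fy=3.15,interpolation=cv2.INTER_CUBIC))
cv2.imwrite("pics/d5.png",cv2.resize(D["pixels"][125:315,250:410,::-1],None,fx=3.15,fy=3.15,interpolation=cv2.INTER_CUBIC))
E
```

```text
clock: 10.05
eef_pos: [0.4371, -0.1549, 0.2211]
tool_rot: [-0.013, 1.0, 0.008, -0.001]
force: [1.1, -0.2, 0.4]
gripper_width: 0.0001
clock: 10.38
eef_pos: [0.441, -0.1563, 0.2506]
tool_rot: [-0.013, 1.0, 0.006, 0.006]
force: [0.4, 0.2, -0.7]
gripper_width: 0.0002
[ 0.4410263  -0.15632251  0.25062309] [ 0.44920943  0.17253828 -0.68719691]
```

View pics/s5.png

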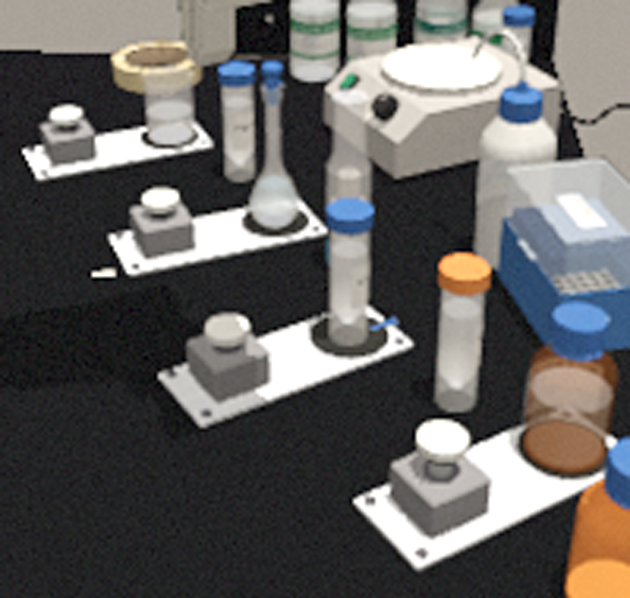

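View pics/d5.png

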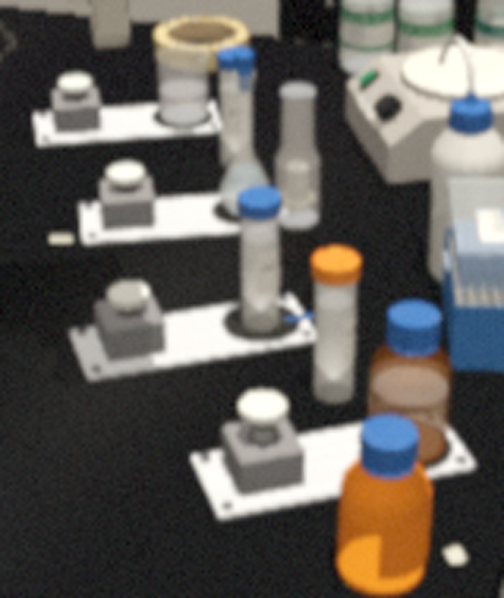

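Both views show the beaker, flask and tube buttons low on their blocks, at scene crop (66,117), (161,201) and (228,330). The bottle button is still up at (442,440). All vessels and bystanders are where they started, and the arm is clear.

```bash
python3 -c "
from plant import r
print(r.hand_in())"
```

```text
the job is handed in; nothing more can be done
None
```

I pushed the beaker, flask and tube markers down in that order with the gripper shut, and handed the job in at about 10.5 s of the 51 s allowed. The gripper was turned 90° so its body stayed clear of the vessels.

- **Pushes:** each push ended at 48–48.5 mm with 5.8–6.8 N, which matches the spring past a fully-down marker. The 6.2 N beaker and 6.8 N flask readings are slightly over the suggested 4–6 N, but far below the 20 N limit.
- **Markers:** in the last scene and side pictures the three buttons sit about 10 mm lower and the bottle's marker is still up.
- **Surroundings:** by eye, no vessel or bystander has moved from its starting place. The arm was clear at 0.25 m with no contact force.
- **Disagreements:** button positions from the scene, side and wrist cameras differed by 2–4 mm. One wrist-image reading was off by about 1 cm because it used a picture taken before the arm had settled, so I discarded it.

No check failed; hand-in gave no verdict.

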